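# Bake a waffle in the flip iron

### The job

Get the waffle baking: pick it up from the wooden board and lay it flat and lengthwise between the rims of the flip iron's open lower plate, then fold the red lid fully shut over it while the iron is still level. Turn the closed iron right over, front side up and over to the back, until it rests against its stop upside down, and only then push the orange start lever all the way over to the back. The waffle must stay shut inside, and the mug, tub and salt shaker must be left where they stand.

Things in the scene. Friction and masses are not known exactly. Their poses are not given: they have to be found in the camera images.
- waffle: Golden crisp deep-frozen waffle, hard and rigid, 110 (its x) x 60 (its y) x 24 mm, about 90 g; starts lying flat on the board. Origin at the centre of its underside, z up. To be gripped across the 60 mm width.
- board: Small fixed wooden board 150 (x) x 95 (y) x 12 mm under the waffle; stands to the left or to the right of the iron. Origin at the centre of its underside.
- iron: Stand of the flip iron, fixed to the worktop. Black base plate 150 (x) x 300 (y) mm, top at z 18 mm, y -170 to +130 mm; two grey posts (inner faces y = +-92, outer +-108 mm, 165 mm high) carry the cradle's axle, which runs along y at x = 0, z = 143 mm. Origin on the worktop midway between the posts; x points to the rear (away from the robot at yaw 0), z up.
- cradle (a joint): Turn of the cradle (frame, lower plate, lid) about the axle: 0 = level on its stop; grows as the front bar goes up and over to the back and the rear bar down and under to the front; pi = turned right over, at the other stop. Stiff: stays where left, takes about 0.35 N m (3 to 4 N at a bar). Frame: steel rod rectangle 210 (x) x 160 (y) mm, 8 mm rods.
- plate_floor (a point): Centre of the top face of the lower plate's floor, 14 mm below the axle at cradle 0; axes as the iron's, turning with the cradle. Rims 14 mm high leave 124 (x) x 74 (y) mm for the waffle; along the middle 66 mm of x the side rims are missing and the floor is 52 mm wide, so fingers can reach down beside the waffle; frame side rods at y = +-80 mm.
- front_bar (a point): Middle of the black grip bar at the frame's front (at cradle 0), 16 mm thick, 130 mm long along y, 105 mm from the axle; turns with the cradle and ends at the back. Free gap of 30 mm between bar and plate.
- rear_bar (a point): The same bar on the opposite side of the frame: at the rear with the cradle at 0, ends at the front.
- lid (a joint): Angle of the red lid on the cradle: 0 = shut, parallel to the plate, 4 mm above the waffle; grows to 1.85 as its front edge swings up and back. Hinge along y, 69 mm behind and 14 mm above the axle at cradle 0. Stiff: stays where left, upside down too; takes about 3 to 4 N at its front edge. Starts open, 1.55 to 1.8.
- lid_edge (a point): Middle of the lid's front edge, on the outer face, 138 mm from the hinge. Lid: plate 138 x 86 x 5 mm, hinge line at its inner face, a panel 3 mm proud outside; a black thumb tab 50 mm wide, 8 mm thick, stands 11 mm beyond this edge. Site x points from edge to hinge, z out of the outer face.
- start (a joint): Orange start lever, at the iron's right (-y) side: 0 = off, leaning to the iron's front (-x); 1.0 = on, leaning to the rear. Stays where it is left, light to push.
- start_tip (a point): Centre of the orange ball, 26 mm wide, at the start lever's top. The lever is 70 mm long and stands on a grey control box (74 x 54 mm, with the lever's black block up to z 122 mm) beside the right-hand post; its pivot is at iron x -10, y -135, z 119 mm.
- mug: Yellow mug, 84 x 119 x 92 mm, bystander on the other side of the iron from the board. Origin at the centre of its underside.
- tub: White printed tub with strawberries on it, 72 mm wide, 71 mm high, bystander at the back left. Origin at the centre of its underside.
- salt_shaker: Glass shaker with grey top, 44 mm wide, 90 mm high, bystander at the back right. Origin at the centre of its underside.
Not all that is in view belongs to the job. There is more than one size of the waffle; the one meant has the size given above.

How it is judged:
On the way, in this order (a step that is already met when the one before it is completed fails the run):
1. the waffle lies flat between the rims of the lower plate, let go, with the lid still open and the iron level (x of waffle in the frame of plate_floor between -0.012 and 0.012 m and y of waffle in the frame of plate_floor between -0.011 and 0.011 m and z of waffle in the frame of plate_floor between -0.004 and 0.009 m and angle between the z axis of waffle and the z axis of plate_floor, either way round below 0.12 rad and angle between the x axis of waffle and the x axis of plate_floor, either way round below 0.2 rad and linear speed of waffle below 0.02 m/s and value of joint cradle below 0.12 rad and value of joint lid above 0.8 rad and contact force between the fingers and waffle below 0.1 N), for 0.2 s.
2. the lid is fully shut over the waffle, the iron still level (x of waffle in the frame of plate_floor between -0.012 and 0.012 m and y of waffle in the frame of plate_floor between -0.011 and 0.011 m and z of waffle in the frame of plate_floor between -0.004 and 0.009 m and angle between the z axis of waffle and the z axis of plate_floor, either way round below 0.12 rad and angle between the x axis of waffle and the x axis of plate_floor, either way round below 0.2 rad and value of joint cradle below 0.12 rad and value of joint lid below 0.07 rad), for 0.2 s.
3. the shut iron is turned right over to its stop with the waffle inside, the start lever still off (x of waffle in the frame of plate_floor between -0.012 and 0.012 m and y of waffle in the frame of plate_floor between -0.011 and 0.011 m and z of waffle in the frame of plate_floor between -0.004 and 0.009 m and angle between the z axis of waffle and the z axis of plate_floor, either way round below 0.12 rad and angle between the x axis of waffle and the x axis of plate_floor, either way round below 0.2 rad and value of joint lid below 0.07 rad and value of joint cradle above 3.04 rad and value of joint start below 0.3 rad), for 0.2 s.
4. the start lever is pushed over to the back (value of joint start above 0.85 rad), for 0.2 s.
At the end, for the whole second after the job is handed in: The waffle lies still inside the shut iron (within 12 mm of the plate's middle lengthwise and 11 mm across, within 0.12 rad of flat and 0.2 rad of lengthwise), the lid is shut within 0.07 rad, the cradle turned over to at least 3.04 rad, the start lever beyond 0.85 rad (x of waffle in the frame of plate_floor between -0.012 and 0.012 m and y of waffle in the frame of plate_floor between -0.011 and 0.011 m and z of waffle in the frame of plate_floor between -0.004 and 0.009 m and angle between the z axis of waffle and the z axis of plate_floor, either way round below 0.12 rad and angle between the x axis of waffle and the x axis of plate_floor, either way round below 0.2 rad and linear speed of waffle below 0.02 m/s and value of joint lid below 0.07 rad and value of joint cradle above 3.04 rad and value of joint start above 0.85 rad); the robot touches nothing.
It fails at once if the mug is knocked over or shifted by more than 30 mm (distance of mug from where it was at the start of the episode above 0.03 m or angle between mug's own z axis and vertical above 0.4 rad).
It fails at once if the tub is knocked over or shifted by more than 30 mm (distance of tub from where it was at the start of the episode above 0.03 m or angle between tub's own z axis and vertical above 0.4 rad).
It fails at once if the salt shaker is knocked over or shifted by more than 30 mm (distance of salt_shaker from where it was at the start of the episode above 0.03 m or angle between salt_shaker's own z axis and vertical above 0.4 rad).
It fails at once if the iron is turned by more than 0.5 rad with its lid open by more than 0.3 rad (value of joint cradle above 0.5 rad and value of joint lid above 0.3 rad).
It fails at once if the start lever is pushed before the iron is turned over (value of joint start above 0.5 rad and value of joint cradle below 2.9 rad).
It also fails if it takes over 72 s, if anything falls off the work surface, if the arm or the gripper's body presses on something with over 40 N, if the wrist force passes 120 N, or if a joint passes its speed limit or range.

### The arm

A 7-joint arm with a two-finger parallel gripper is mounted at the origin on a cart in front of the work surface, level with it; the furniture and walls round the work are solid. World frame = base frame: x ahead of the robot, y to its left, z up, the work surface at z = 0. Lengths are in m, angles in rad, forces in N, time in s.
With the tool pointing down it reaches from about 0.4 to 0.85 m from the base axis. Payload 10.4 kg.
Tool frame: the origin (TCP) lies on the centre line of the jaws, within the pads' length; the fingertips stand 11 mm ahead of it and the grasp point (between the pads) lies 8 mm behind it; z points along the fingers, x is the direction in which the jaws open and shut, and the axes are right-handed (so a half turn about z gives the same grasp; the last joint's range is limited). The gripper opens to 85 mm and grips with 20 to 120 N. Pads are 22 mm wide; open, the fingers measure 114 mm over their backs; the gripper's body (76 mm by 85 mm) begins 54 mm behind the grasp point. The pads swing forward as they close: fully open they stand 13 mm farther back than shut.
Start: joints at [1.262, 0.332, -0.065, 1.46, 0.022, 1.35, -0.088], TCP at [0.176, -0.6, 0.242] pointing down, gripper open.
Joint ranges: [-2.6, 2.6], [-0.5, 2.12], [-1.47, 1.34], [0.16, 2.42], [-1.27, 4.41], [0.06, 2.06], [-2.6, 2.6]. Speed limits (rad/s): [2.22, 2.22, 2.79, 2.79, 3.14, 3.14, 3.14].

### API

Orientations are given as a unit quaternion [x, y, z, w].
In Python, from workcell import get_obs, camera, hand_in, boxes_of, silhouettes, pinpoint gives the robot as it stands.
- The arm moves only by the shell command python3 -m creep 'ROWS' [FORCE]. ROWS is JSON, one flat list of numbers, 7 for each row, row after row: the shift along the tool's x, y, z in cm, then the turn, a rotation vector about the tool's x, y, z in degrees, then the finger opening in cm, from 0 to 8.54. A call has 1 to 20 rows; each row is the pose to reach, as a shift and turn from the pose commanded when the call began, along the tool's axes at that moment; what a row does not reach only later rows make up. A row lasts 1/12 s, in which the tool goes at most 41.7 mm and 7.16 degrees, less where a joint would pass 70% of its speed; a pose out of reach is approached as far as the arm can. A call with a gripper value outside its range is refused whole. The fingers move at their own pace and stop on an object; FORCE is the grip in N (left out, the last holds). Time passes only in rows, so rows that repeat a pose let the fingers close. It gives the time, the measured TCP pose, the force and the opening at its end, in the units of the state.
- get_obs(): the state, without advancing time (a new reading comes with each control period).
- camera(name): name is "scene" or "top"; returns a dict with "pixels" (384x512x3 uint8, red, green, blue), "range_z" (384x512 float32, m along the optical axis (not along the pixel's ray), 0 where there is no reading), "intrinsics" (3x3 intrinsics, pixels), "T" (4x4, takes a point from camera to world coordinates). Camera axes: x right, y down, z forward; pixel columns grow to the right and rows downward; lengths in m; the calibration is good to about 2 mm. A picture is of the moment at which its call begins.
- hand_in(): hands the job in, once; it reports no verdict.
Trained networks look in a picture, given as the dict that the camera call returned (one of the last four; its "shot" number tells which), for a name from the list of things; names that differ only in an ending like _2 or _b are one class to them, and where a whole thing is asked for, a point or a joint stands for the part that bears it (a point fixed in the world has none). Each returns a list of dicts, best first, with "conf" (0 to 1); they miss things now and then, are a little off and sometimes report something else, mostly with a low value. They report only what shows in the picture. A call takes as long as a camera call. They do not tell look-alikes from the thing itself.
- boxes_of(picture, query): "at" ([x, y, z] in m, in world coordinates, good to about 4 mm: the middle of the surface that is visible of it).
- silhouettes(picture, query): "pixels" (384x512 bool, what is visible of it).
- pinpoint(picture, query): "at" ([x, y, z] in m, in world coordinates, good to about 4 mm: a listed point, or the origin of a listed thing).
The state is a dict: "clock": time; "joint_pos": joint angles; "joint_velocities": joint speeds; "tau": joint torques, N m; "position": TCP position; "ee_rot": TCP orientation; "ft_force": force on the tool from outside, world axes, zero at the start; "torque": the same for the moment, N m; "grip_width": opening from 0.0 (shut) to 1.0 (fully open).
Only numpy, scipy, OpenCV 4.12 (cv2) and the standard library are available. Lean on these libraries where they do the work, as an engineer would, in place of code of your own. Each camera call takes 0.05 s, during which the arm holds its last target. There are 200 camera calls.

## Working session

There is one attempt and no reset: what is moved stays moved. The work goes in short steps, Python scripts to look and compute and a shell command to move; the robot and the scene stay as the last step left them, time stands still between calls to the robot, and variables do not carry over. Pictures are saved under pics/ and viewed, on a budget of 10 in all, crops included, one or two more only if the job needs it, and the job is handed in when it is done.

```bash
ls; mkdir -p pics; cat > h.py <<'E'
import numpy as np,cv2
from workcell import *
def save(p,n): cv2.imwrite('pics/'+n,cv2.cvtColor(p['pixels'],cv2.COLOR_RGB2BGR))
def cloud(p):
    K,T,z=p['intrinsics'],p['T'],p['range_z']
    v,u=np.mgrid[:384,:512]
    P=np.stack([(u-K[0,2])/K[0,0]*z,(v-K[1,2])/K[1,1]*z,z],-1)
    return P@T[:3,:3].T+T[:3,3]
E
python3 - <<'E'
from h import *
print(get_obs())
ps=[camera('scene'),camera('top')]
cv2.imwrite('pics/a.png',cv2.cvtColor(np.vstack([p['pixels'] for p in ps]),cv2.COLOR_RGB2BGR)[:, :])
im=cv2.imread('pics/a.png'); cv2.imwrite('pics/a.png',cv2.resize(np.hstack([im[:384],im[384:]]),(800,300)))
for p in ps:
    print(np.round(p['T'],3).tolist())
    for q in ['waffle','board','iron','plate_floor','front_bar','rear_bar','lid_edge','start_tip','mug','tub','salt_shaker']:
        print(q,[(np.round(d['at'],3).tolist(),round(d['conf'],2)) for d in pinpoint(p,q)][:3])
E
```

```text
pics
{'clock': 0.0, 'joint_pos': array([ 1.26243584,  0.33286124, -0.06467261,  1.4609394 ,  0.02159423,
        1.34991564, -0.08851195]), 'joint_velocities': array([ 0.00093849,  0.00166035, -0.00091751, -0.00036763,  0.00047552,
        0.00094212,  0.00098039]), 'tau': array([ 7.94863190e-04, -6.25454950e+01,  4.95339639e-02, -3.91598189e+01,
        1.62830902e-02,  1.00338523e-02,  1.56036975e-05]), 'position': array([ 0.17605804, -0.59931094,  0.24152341]), 'ee_rot': array([ 8.00583882e-01, -5.99220274e-01, -5.92304063e-04, -3.99223006e-04]), 'ft_force': array([0.57863454, 0.4639986 , 0.21496159]), 'torque': array([-0.02780077, -0.02685823,  0.02939728]), 'grip_width': 0.9988453385020595}
[[-0.849, -0.229, 0.477, -0.208], [-0.528, 0.327, -0.784, 1.161], [0.023, -0.917, -0.399, 0.771], [0.0, 0.0, 0.0, 1.0]]
waffle [([0.356, -0.516, 0.001], 0.94), ([0.507, -0.319, 0.007], 0.74), ([0.362, -0.131, 0.002], 0.7)]
board [([0.507, -0.321, -0.001], 0.66)]
iron [([0.573, 0.002, -0.004], 0.61)]
plate_floor [([0.567, -0.004, 0.132], 0.94)]
front_bar [([0.464, -0.004, 0.144], 0.74)]
rear_b
[... 383 characters left out ...]
-0.11], [0.005, -0.217, -0.976, 1.557], [0.0, 0.0, 0.0, 1.0]]
waffle [([0.504, -0.314, 0.012], 0.83), ([0.363, -0.126, -0.002], 0.65), ([0.354, -0.518, -0.002], 0.64)]
board [([0.501, -0.322, -0.004], 0.65), ([0.466, -0.004, 0.144], 0.28)]
iron [([0.571, 0.003, -0.0], 0.94), ([0.503, -0.32, -0.004], 0.29)]
plate_floor [([0.568, -0.003, 0.128], 0.85)]
front_bar [([0.464, -0.002, 0.142], 0.75)]
rear_bar [([0.678, 0.006, 0.146], 0.87), ([0.568, 0.002, -0.001], 0.44)]
lid_edge [([0.646, 0.005, 0.294], 0.78)]
start_tip [([0.533, -0.136, 0.178], 0.57)]
mug [([0.54, 0.315, -0.002], 0.78), ([0.676, 0.002, 0.142], 0.66)]
tub [([0.714, 0.298, 0.003], 0.71)]
salt_shaker [([0.739, -0.271, 0.002], 0.43)]
```

View pics/a.png

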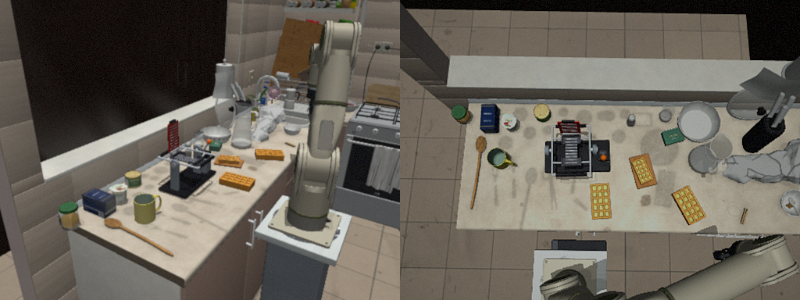

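```bash
python3 - <<'E'
from h import *
p=camera('top'); C=cloud(p)
for d in silhouettes(p,'waffle')[:3]:
    m=d['pixels']; P=C[m]; P=P[p['range_z'][m]>0]; zt=np.median(P[:,2]); P=P[abs(P[:,2]-zt)<.006]
    r=cv2.minAreaRect((P[:,:2]*1000).astype(np.float32)); print('waffle',zt,r,d['conf'],len(P))
def fit(q):
    for d in silhouettes(p,q)[:1]:
        m=d['pixels']; P=C[m]; zt=np.percentile(P[:,2],90); print(q,P.min(0),P.max(0))
fit('board'); fit('lid_edge');fit('start_tip')
# frame: points at z .135-.16 around iron
m=(abs(C[...,2]-.147)<.012)&(abs(C[...,0]-.57)<.16)&(abs(C[...,1])<.13)
P=C[m]; print(cv2.minAreaRect((P[:,:2]*1000).astype(np.float32)),len(P))
for nm,s in (('f',P[P[:,0]<.485]),('r',P[P[:,0]>.655])):
    l=np.polyfit(s[:,1],s[:,0],1); print(nm,l,s.mean(0),s.min(0),s.max(0))
# posts
m=(abs(C[...,2]-.165)<.006)&(abs(C[...,0]-.57)<.05)&(abs(C[...,1])<.13);P=C[m]
for s in (P[P[:,1]<0],P[P[:,1]>0]): print('post',s.mean(0),len(s))
E
```

```text
waffle 0.029945534977765087 ((352.91339111328125, -519.6029052734375), (154.5015869140625, 87.71025085449219), 28.412965774536133) 0.76 957
waffle 0.030949217561058395 ((365.96295166015625, -128.45849609375), (155.42242431640625, 84.20294952392578), 4.633285999298096) 0.67 931
waffle 0.032912926299378475 ((504.06842041015625, -315.1224670410156), (109.40277099609375, 61.54808807373047), 23.49723243713379) 0.65 470
board [ 0.24654461 -0.38273521 -0.00878114] [ 0.58874806 -0.11048479  1.55707061]
lid_edge [ 0.24654461 -0.11048479 -0.00520919] [0.74473255 0.05792614 1.55707061]
start_tip [ 0.52067888 -0.14480127  0.18104769] [ 0.54306115 -0.12878211  0.19629589]
((568.71435546875, -6.614723205566406), (225.3931121826172, 237.40907287597656), 3.248096227645874) 923
f [-0.03412143  0.46440126] [ 0.4645008  -0.00291741  0.147757  ] [ 0.45407724 -0.08490926  0.13737024] [0.48428435 0.07841181 0.15640739]
r [-0.02760431  0.67114359] [ 0.67132856 -0.00670082  0.14649087] [ 0.65541224 -0.07801876  0.13648008] [0.68446246 0.08685294 0.15693926]
post [ 0.57114893 -0.09993523  0.163069  ] 40
post [0.56397301 0.0987908  0.16288271] 37
```

The wanted waffle (109 x 61 mm) is the middle one on the board, about (632–650, 158–185) in the right view. The other two are oversized. The iron is at about (0.568, 0.000) with a yaw of roughly 2°, and its lid stands open.

```bash
cat >> h.py <<'E'
from scipy.spatial.transform import Rotation as R
def go(pos,yaw,tilt=0):
    """tool shift(cm)/rotvec(deg) from the measured pose to pos, tool down with tool x at world yaw(deg); tilt about tool x... """
    o=get_obs(); R0=R.from_quat(o['ee_rot'])
    y=np.radians(yaw); X=np.array([np.cos(y),np.sin(y),0]); Z=np.array([0,0,-1.]); Y=np.cross(Z,X)
    R1=R.from_matrix(np.c_[X,Y,Z])
    s=R0.inv().apply(np.array(pos)-o['position'])*100; r=(R0.inv()*R1).as_rotvec(degrees=True)
    print('shift',s.round(2),'rot',r.round(2),'rows',np.linalg.norm(s)/4.17, np.linalg.norm(r)/7.16)
E
python3 -c "
from h import *
go([.504,-.315,.12],-66.5)"
```

```text
shift [-18.07 -39.47  12.23] rot [-0.   -0.01 -7.13] rows 10.816077921619891 0.9953348025053584
```

```bash
python3 -m creep '[-18.1,-39.5,5,0,0,-7,8.54, -18.1,-39.5,5,0,0,-7,8.54, -18.1,-39.5,5,0,0,-7,8.54, -18.1,-39.5,5,0,0,-7,8.54, -18.1,-39.5,5,0,0,-7,8.54, -18.1,-39.5,5,0,0,-7,8.54, -18.1,-39.5,5,0,0,-7,8.54, -18.1,-39.5,5,0,0,-7,8.54, -18.1,-39.5,5,0,0,-7,8.54, -18.1,-39.5,5,0,0,-7,8.54, -18.1,-39.5,5,0,0,-7,8.54, -18.1,-39.5,5,0,0,-7,8.54, -18.1,-39.5,12.2,0,0,-7,8.54, -18.1,-39.5,12.2,0,0,-7,8.54, -18.1,-39.5,12.2,0,0,-7,8.54, -18.1,-39.5,12.2,0,0,-7,8.54]' 40
python3 - <<'E'
from h import *
p=camera('scene')
print([np.round(d['at'],3) for d in pinpoint(p,'waffle')])
C=cloud(p)
for d in silhouettes(p,'waffle'):
    m=d['pixels'];P=C[m];P=P[abs(P[:,2]-.034)<.006]
    if len(P)>20: print(cv2.minAreaRect((P[:,:2]*1000).astype(np.float32)),np.median(P[:,2]))
go([.504,-.315,.025],-66.5)
E
```

```text
clock: 2.78
position: [0.5032, -0.3145, 0.1196]
ee_rot: [0.836, -0.549, -0.001, 0.0]
ft_force: [-0.2, 0.1, 1.4]
grip_width: 1.0
[array([ 0.353, -0.519,  0.002]), array([ 0.368, -0.133,  0.004]), array([ 0.502, -0.32 ,  0.01 ])]
((350.8402099609375, -515.9226684570312), (154.8981475830078, 96.0614013671875), 31.488012313842773) 0.034996367883141644
((362.5285949707031, -123.9830093383789), (155.1535186767578, 90.76351928710938), 4.780560493469238) 0.0346441624004481
((502.1896667480469, -309.3656005859375), (104.82500457763672, 71.22907257080078), 20.86646270751953) 0.03635124621829655
shift [-0.12  0.12  9.78] rot [-0.12 -0.17 -0.15] rows 2.346595718030026 0.035005124864024684
```

```bash
python3 -m creep '[0,0.1,4,0,0,0,8.54, 0,0.1,7,0,0,0,8.54, 0,0.1,9,0,0,0,8.54, 0,0.1,9.3,0,0,0,8.54, 0,0.1,9.3,0,0,0,5, 0,0.1,9.3,0,0,0,5, 0,0.1,9.3,0,0,0,5, 0,0.1,9.3,0,0,0,5, 0,0.1,9.3,0,0,0,5, 0,0.1,9.3,0,0,0,5, 0,0.1,9.3,0,0,0,5, 0,0.1,9.3,0,0,0,5]' 40
python3 -m creep '[0,0,0,0,0,0,5, 0,0,-2,0,0,0,5, 0,0,-5,0,0,0,5]' 40
python3 - <<'E'
from h import *
for c in ('top','scene'):
    p=camera(c);C=cloud(p)
    for d in silhouettes(p,'waffle'):
        m=d['pixels'];P=C[m];print(P.mean(0).round(3),P.min(0).round(3),P.max(0).round(3))
    if c=='scene': save(p,'b.png')
E
```

```text
clock: 3.93
position: [0.5049, -0.316, 0.0301]
ee_rot: [0.836, -0.549, 0.002, -0.0]
ft_force: [0.4, 0.0, 7.9]
grip_width: 0.693
clock: 4.18
position: [0.5021, -0.3144, 0.0768]
ee_rot: [0.836, -0.549, -0.002, 0.0]
ft_force: [0.4, 0.1, -0.7]
grip_width: 0.692
[ 0.364 -0.128  0.037] [ 0.247 -0.168 -0.007] [ 0.444 -0.087  1.557]
[ 0.35  -0.517  0.035] [ 0.247 -0.587 -0.009] [ 0.439 -0.11   1.557]
[ 0.524 -0.275  0.12 ] [ 0.247 -0.292  0.012] [ 0.55  -0.11   1.557]
[0.646 0.003 0.217] [ 0.247 -0.11  -0.007] [0.752 0.082 1.557]
[ 0.355 -0.107  0.031] [-0.208 -0.236 -0.   ] [0.476 1.161 0.771]
[ 0.345 -0.498  0.03 ] [-0.208 -0.587  0.002] [0.433 1.161 0.771]
[ 0.489 -0.284  0.095] [-0.208 -0.359  0.068] [0.559 1.161 0.771]
```

View pics/b.png

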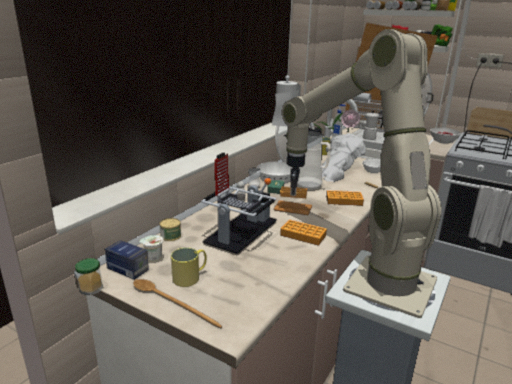

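```bash
python3 -c "
from h import *
go([.504,-.315,.29],-88)
go([.550,-.001,.29],-88)"
```

```text
shift [-1.000e-02 -5.000e-02 -2.107e+01] rot [-0.14 -0.16 21.37] rows 5.0520844586246545 2.9843838231397375
shift [-27.01 -16.72 -21.12] rot [-0.14 -0.16 21.37] rows 9.147318279235307 2.9843838231397375
```

```bash
python3 -m creep '[0,0,-4,0,0,0,5, 0,0,-8,0,0,0,5, 0,0,-12,0,0,7,5, 0,0,-16,0,0,14,5, 0,0,-20,0,0,21.4,5, -2,-1,-21,0,0,21.4,5, -5,-3,-21,0,0,21.4,5, -8,-5,-21,0,0,21.4,5, -11,-7,-21,0,0,21.4,5, -14,-9,-21,0,0,21.4,5, -17,-11,-21,0,0,21.4,5, -20,-13,-21,0,0,21.4,5, -23,-15,-21,0,0,21.4,5, -25,-16,-21,0,0,21.4,5, -27,-16.7,-21,0,0,21.4,5, -27,-16.7,-21,0,0,21.4,5, -27,-16.7,-21,0,0,21.4,5, -27,-16.7,-21,0,0,21.4,5]'
python3 - <<'E'
from h import *
p=camera('top');save(p,'c.png')
C=cloud(p); m=(C[...,2]>.26)&(C[...,2]<.30)&(abs(C[...,1])<.08)&(abs(C[...,0]-.55)<.08)
print(get_obs()['position'],cv2.minAreaRect((C[m][:,:2]*1000).astype(np.float32)))
im=cv2.imread('pics/c.png'); print(np.argwhere(m).min(0),np.argwhere(m).max(0))
cv2.imwrite('pics/c.png',cv2.resize(im[100:280,140:340],(800,600)[:1]+(720,)) [:600])
q=camera('scene');save(q,'c2.png')
for nm in ('plate_floor','waffle','lid_edge'): print(nm,[(np.round(d['at'],3),d['conf']) for x in (p,q) for d in pinpoint(x,nm)])
E
```

```text
clock: 5.88
position: [0.5493, -0.0018, 0.2869]
ee_rot: [0.719, -0.695, -0.0, 0.0]
ft_force: [-0.4, -1.4, -0.9]
grip_width: 0.689
[ 0.54934971 -0.00227759  0.28693516] ((0.0, 0.0), (0.0, 0.0), 0.0)Traceback (most recent call last):
  File "<stdin>", line 5, in <module>
    return umr_minimum(a, axis, None, out, keepdims, initial, where)
ValueError: zero-size array to reduction operation minimum which has no identity
```

View pics/c.png

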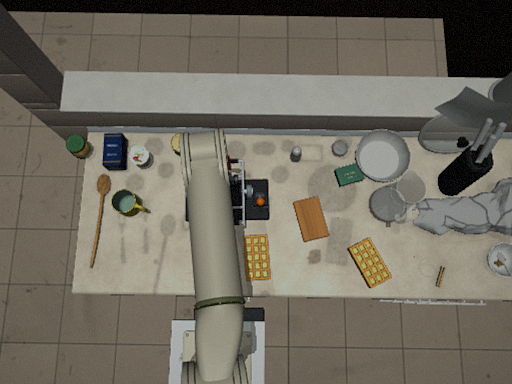

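The arm hides the iron from above (around 190–240, 140–220) and the board is empty. I'll use the scene camera instead.

```bash
python3 - <<'E'
from h import *
q=camera('scene');C=cloud(q)
for nm in ('plate_floor','waffle','lid_edge','front_bar','rear_bar'): print(nm,[(np.round(d['at'],3),round(d['conf'],2)) for d in pinpoint(q,nm)])
m=(C[...,2]>.26)&(C[...,2]<.305)&(C[...,1]>-.06)&(C[...,1]<.05)&(abs(C[...,0]-.55)<.08)
P=C[m]; print(P.min(0),P.max(0),len(P))
im=cv2.cvtColor(q['pixels'],cv2.COLOR_RGB2BGR)[150:270,170:330]; cv2.imwrite('pics/d.png',cv2.resize(im,(800,600)))
go([.568,-.001,.30],-88)
E
```

```text
plate_floor [(array([ 0.567, -0.001,  0.133]), 0.72), (array([ 0.57 ,  0.002, -0.005]), 0.57)]
waffle [(array([ 0.354, -0.52 ,  0.002]), 0.97), (array([ 0.362, -0.13 , -0.001]), 0.83), (array([0.674, 0.005, 0.146]), 0.72), (array([ 0.552, -0.004,  0.265]), 0.65)]
lid_edge [(array([0.649, 0.006, 0.301]), 0.73)]
front_bar [(array([ 0.463, -0.003,  0.142]), 0.96), (array([ 0.528, -0.134,  0.181]), 0.42)]
rear_bar [(array([0.673, 0.006, 0.143]), 0.87)]
[ 0.48964657 -0.03561984  0.27006706] [0.60417125 0.04549072 0.30375981] 386
shift [ 0.02 -1.85 -1.27] rot [-0.   -0.01 -0.07] rows 0.5392507704733899 0.010374470713211237
```

View pics/d.png

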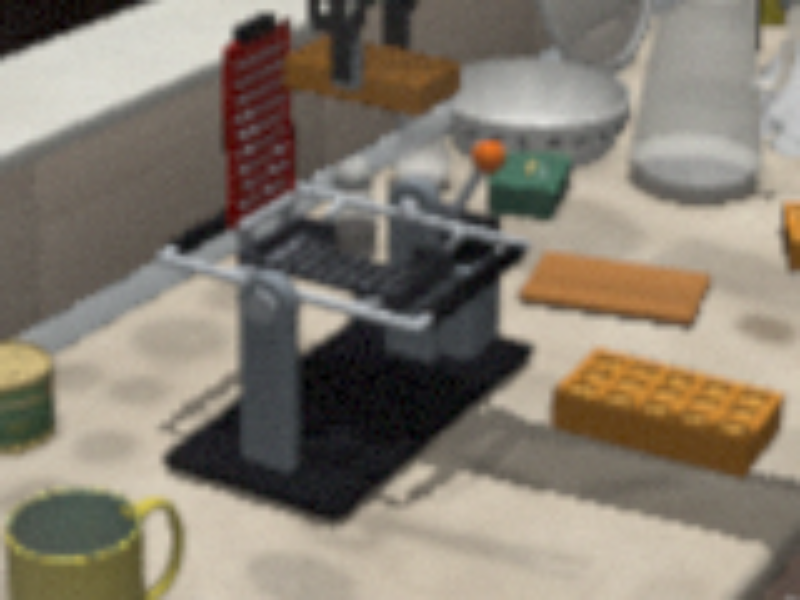

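Waffle is held level (285–460, 40–110 in the crop) above the open plate, centred on the TCP, base 19 mm below it.

```bash
python3 -m creep '[0,-1,0,0,0,0,5, 0,-1.85,0,0,0,0,5, 0,-1.85,0,0,0,0,5, 0,-1.85,3,0,0,0,5, 0,-1.85,6,0,0,0,5, 0,-1.85,9,0,0,0,5, 0,-1.85,11,0,0,0,5, 0,-1.85,12.2,0,0,0,5, 0,-1.85,13,0,0,0,5, 0,-1.85,13.5,0,0,0,5, 0,-1.85,13.5,0,0,0,5, 0,-1.85,13.5,0,0,0,5]'
python3 - <<'E'
from h import *
q=camera('scene');C=cloud(q)
o=get_obs();print(o['position'],o['ft_force'])
for nm in ('plate_floor','waffle','front_bar','rear_bar'): print(nm,[(np.round(d['at'],3),round(d['conf'],2)) for d in pinpoint(q,nm)])
im=cv2.cvtColor(q['pixels'],cv2.COLOR_RGB2BGR)[150:240,190:310]; cv2.imwrite('pics/e.png',cv2.resize(im,(800,600)))
E
```

```text
clock: 7.23
position: [0.5685, -0.0003, 0.1533]
ee_rot: [0.719, -0.695, 0.001, -0.0]
ft_force: [0.2, 0.3, 0.1]
grip_width: 0.689
[ 5.68621956e-01 -2.01318430e-04  1.53518910e-01] [ 0.63546454 -0.06325774 -0.04203792]
plate_floor [(array([0.566, 0.001, 0.13 ]), 0.66)]
waffle [(array([ 0.366, -0.131,  0.002]), 0.9), (array([ 0.569, -0.004,  0.132]), 0.81)]
front_bar [(array([ 0.462, -0.001,  0.144]), 0.57)]
rear_bar [(array([0.671, 0.004, 0.144]), 0.75)]
```

View pics/e.png

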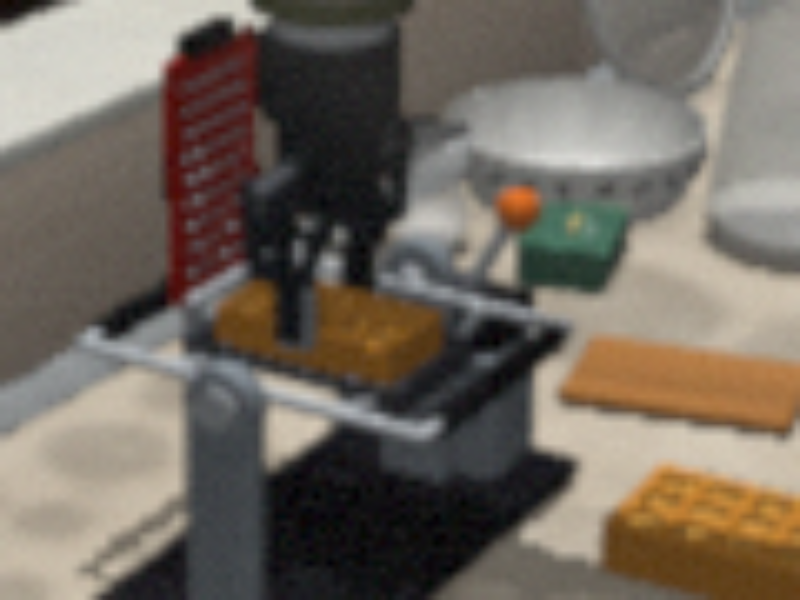

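The waffle (215–440, 280–385) sits just inside the rims, 4 mm up. I'll lower it and release.

```bash
python3 -m creep '[0,0,0.2,0,0,0,5, 0,0,0.4,0,0,0,5, 0,0,0.5,0,0,0,5, 0,0,0.5,0,0,0,5]'
python3 -m creep '[0,0,0,0,0,0,6.6, 0,0,0,0,0,0,7.4, 0,0,0,0,0,0,7.4, 0,0,0,0,0,0,7.4, 0,0,0,0,0,0,7.4, 0,0,0,0,0,0,7.4]'
python3 -m creep '[0,0,-2,0,0,0,7.4, 0,0,-5,0,0,0,7.4, 0,0,-9,0,0,0,7.4, 0,0,-13,0,0,0,7.4, 0,1,-17,0,0,0,7.4, 0,3,-20,0,0,0,7.4, 0,3,-20,0,0,0,7.4, 0,3,-20,0,0,0,7.4]'
python3 - <<'E'
from h import *
q=camera('scene');C=cloud(q)
for nm in ('plate_floor','waffle','lid_edge','front_bar','rear_bar','start_tip'): print(nm,[(np.round(d['at'],3),round(d['conf'],2)) for d in pinpoint(q,nm)])
d=[d for d in silhouettes(q,'waffle')]
for e in d:
    P=C[e['pixels']]; P=P[(P[:,2]>.145)&(P[:,2]<.165)]
    if len(P)>30: print(cv2.minAreaRect((P[:,:2]*1000).astype(np.float32)),P.mean(0))
im=cv2.cvtColor(q['pixels'],cv2.COLOR_RGB2BGR)[150:240,190:310]; cv2.imwrite('pics/f.png',cv2.resize(im,(800,600)))
E
```

```text
clock: 7.82
position: [0.5679, -0.0003, 0.1472]
ee_rot: [0.719, -0.695, 0.0, 0.0]
ft_force: [0.3, 0.0, -0.8]
grip_width: 0.688
clock: 8.32
position: [0.5679, -0.0003, 0.1473]
ee_rot: [0.719, -0.695, 0.0, 0.0]
ft_force: [0.2, -0.8, 0.1]
grip_width: 0.866
clock: 8.98
position: [0.5382, -0.0012, 0.3496]
ee_rot: [0.719, -0.695, 0.002, -0.001]
ft_force: [0.3, -0.1, -0.0]
grip_width: 0.868
plate_floor [(array([ 0.563, -0.004,  0.13 ]), 0.77)]
waffle [(array([ 0.567, -0.004,  0.124]), 0.83), (array([ 0.356, -0.52 ,  0.002]), 0.83), (array([ 0.364, -0.13 ,  0.002]), 0.64)]
lid_edge [(array([0.646, 0.003, 0.296]), 0.93)]
front_bar [(array([ 0.464, -0.003,  0.145]), 0.66)]
rear_bar [(array([0.673, 0.006, 0.144]), 0.66)]
start_tip [(array([ 0.527, -0.136,  0.181]), 0.6)]
((565.4185791015625, 5.036136627197266), (110.7920913696289, 70.6114501953125), 2.575108289718628) [0.56271252 0.0064351  0.15252693]
```

View pics/f.png

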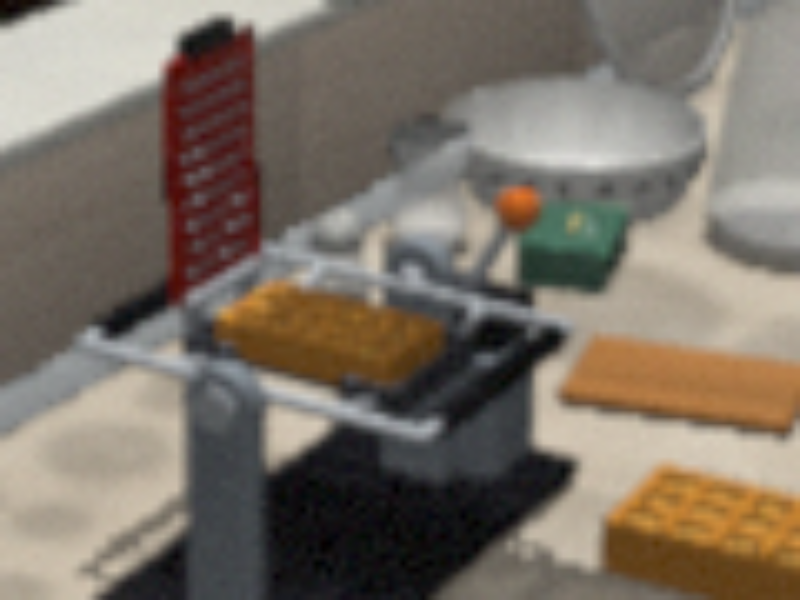

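Waffle lies flat inside the rims (215–440, 285–385), let go, lid open. Next I'll take the shut fingers behind the lid.

```bash
python3 -m creep '[0,0,-4,0,0,0,0, 0,0,-4.5,0,0,0,0, 0,-4,-4.5,0,0,0,0, 0,-8,-4.5,0,0,0,0, 0,-12,-4.5,0,0,0,0, 0,-15,-4.5,0,0,0,0, 0,-16.4,-4.5,0,0,0,0, 0,-16.4,-3,0,0,0,0, 0,-16.4,0,0,0,0,0, 0,-16.4,3,0,0,0,0, 0,-16.4,5.5,0,0,0,0, 0,-16.4,6.6,0,0,0,0, 0,-16.4,6.6,0,0,0,0, 0,-16.4,6.6,0,0,0,0]'
python3 - <<'E'
from h import *
q=camera('scene')
print([(np.round(d['at'],3),round(d['conf'],2)) for d in pinpoint(q,'lid_edge')])
for P in ((.676,.284),(.636,.286),(.5975,.2756),(.565,.252),(.543,.219),(.534,.190),(.533,.178)):
    go([P[0],.002+.034*(P[0]-.568)-.002,P[1]],-88)
E
```

```text
clock: 10.55
position: [0.702, 0.0042, 0.2821]
ee_rot: [0.719, -0.695, 0.0, -0.0]
ft_force: [0.6, -0.2, 0.9]
grip_width: 0.004
[(array([0.647, 0.006, 0.294]), 0.64)]
shift [-0.01  2.66 -0.05] rot [-0.17  0.01 -0.03] rows 0.638214683860338 0.024601978257334973
shift [-0.01  6.66 -0.26] rot [-0.17  0.01 -0.03] rows 1.5989673074772552 0.024601978257334973
shift [-1.000e-02  1.052e+01  7.700e-01] rot [-0.17  0.01 -0.03] rows 2.528987560265371 0.024601978257334973
shift [-0.02 13.78  3.12] rot [-0.17  0.01 -0.03] rows 3.3873450747169214 0.024601978257334973
shift [-0.02 15.99  6.41] rot [-0.17  0.01 -0.03] rows 4.130825353389433 0.024601978257334973
shift [-0.02 16.9   9.31] rot [-0.17  0.01 -0.03] rows 4.6262661903949045 0.024601978257334973
shift [-0.02 17.   10.51] rot [-0.17  0.01 -0.03] rows 4.792868853558266 0.024601978257334973
```

```bash
python3 -m creep '[0,2.5,0,0,0,0,0, 0,4.5,-0.2,0,0,0,0, 0,6.6,-0.3,0,0,0,0, 0,8.6,0.1,0,0,0,0, 0,10.5,0.8,0,0,0,0, 0,12.2,1.9,0,0,0,0, 0,13.8,3.1,0,0,0,0, 0,15,4.7,0,0,0,0, 0,16,6.4,0,0,0,0, 0,16.5,7.8,0,0,0,0, 0,16.5,7.8,0,0,0,0]'
python3 - <<'E'
from h import *
q=camera('scene')
print([(np.round(d['at'],3),round(d['conf'],2)) for d in pinpoint(q,'lid_edge')])
E
```

```text
clock: 11.57
position: [0.5362, -0.0013, 0.2031]
ee_rot: [0.719, -0.695, 0.0, 0.0]
ft_force: [0.3, 0.2, 0.5]
grip_width: 0.002
[(array([ 0.505, -0.004,  0.198]), 0.8)]
```

```bash
python3 -m creep '[0,0.2,1,0,0,0,0, 0,0.4,2,0,0,0,0, 0,0.4,2.6,0,0,0,0, 0,0.4,2.6,0,0,0,0, 0,0.4,2.6,0,0,0,0]'; python3 - <<'E'
from h import *
q=camera('scene')
print([(np.round(d['at'],3),round(d['conf'],2)) for d in pinpoint(q,'lid_edge')])
E
```

```text
clock: 12.08
position: [0.5326, -0.0015, 0.1767]
ee_rot: [0.719, -0.695, -0.001, 0.001]
ft_force: [-1.0, 0.2, -0.1]
grip_width: 0.0
[(array([0.502, 0.   , 0.168]), 0.88)]
```

```bash
python3 -m creep '[0,0,0.3,0,0,0,0, 0,0,0.6,0,0,0,0, 0,0,0.8,0,0,0,0, 0,0,0.8,0,0,0,0, 0,0,0.8,0,0,0,0]'; python3 - <<'E'
from h import *
q=camera('scene')
print([(np.round(d['at'],3),round(d['conf'],2)) for d in pinpoint(q,'lid_edge')])
E
```

```text
clock: 12.6
position: [0.5333, -0.0014, 0.1726]
ee_rot: [0.719, -0.695, 0.001, -0.0]
ft_force: [-13.8, -0.8, 32.3]
grip_width: -0.002
[(array([ 0.497, -0.   ,  0.162]), 0.67)]
```

Lid is down hard at its stop (32 N, edge z 0.162). Now to the front bar.

```bash
python3 -c "
from h import *
go([.463,.042,.29],2);print(get_obs()['joint_pos'].round(2))"
```

```text
shift [ -4.57   6.86 -11.76] rot [-1.000e-02 -1.400e-01 -9.003e+01] rows 3.4438254772529033 12.574409758171075
[ 0.39  0.23 -0.53  1.77  0.13  1.18 -1.72]
```

```bash
python3 -m creep '[0,0,-4,0,0,0,0, 0,0,-8,0,0,-7,0, 0,0,-11.8,0,0,-14,2.6, -2,3,-11.8,0,0,-21,2.6, -4.6,6.9,-11.8,0,0,-28,2.6, -4.6,6.9,-11.8,0,0,-35,2.6, -4.6,6.9,-11.8,0,0,-42,2.6, -4.6,6.9,-11.8,0,0,-49,2.6, -4.6,6.9,-11.8,0,0,-56,2.6, -4.6,6.9,-11.8,0,0,-63,2.6, -4.6,6.9,-11.8,0,0,-70,2.6, -4.6,6.9,-11.8,0,0,-77,2.6, -4.6,6.9,-11.8,0,0,-84,2.6, -4.6,6.9,-11.8,0,0,-90,2.6, -4.6,6.9,-11.8,0,0,-90,2.6, -4.6,6.9,-11.8,0,0,-90,2.6, -4.6,6.9,-11.8,0,0,-90,2.6]'
python3 - <<'E'
from h import *
for c in ('scene','top'):
    q=camera(c); C=cloud(q)
    for n in ('lid_edge','front_bar','rear_bar'): print(n,[(np.round(d['at'],3),round(d['conf'],2)) for d in pinpoint(q,n)])
    m=(abs(C[...,2]-.150)<.008)&(abs(C[...,0]-.463)<.016)&(abs(C[...,1]+.002)<.06); P=C[m]
    if len(P): print('bar',np.percentile(P,[5,50,95],0),len(P),np.polyfit(P[:,1],P[:,0],1))
o=get_obs();print(o['position'],o['grip_width']*85,o['joint_pos'].round(2))
go([.463,.042,.135],2)
E
```

```text
clock: 14.12
position: [0.4624, 0.0421, 0.2872]
ee_rot: [1.0, 0.015, 0.0, 0.0]
ft_force: [0.6, 0.2, 0.3]
grip_width: 0.307
lid_edge [(array([0.497, 0.002, 0.161]), 0.86)]
front_bar [(array([ 0.462, -0.003,  0.142]), 0.86)]
rear_bar [(array([0.668, 0.009, 0.143]), 0.62)]
bar [[ 0.4527739  -0.05181681  0.14473525]
 [ 0.45730065 -0.00074267  0.15084792]
 [ 0.4656175   0.051455    0.15399943]] 88 [-0.02972368  0.45806928]
lid_edge [(array([0.497, 0.   , 0.162]), 0.59)]
front_bar [(array([ 0.464, -0.002,  0.143]), 0.64)]
rear_bar [(array([0.676, 0.005, 0.143]), 0.72)]
bar [[ 0.45613178 -0.05581331  0.14384971]
 [ 0.46437469 -0.01674454  0.14875081]
 [ 0.47300064  0.0220273   0.15356104]] 123 [-0.06464769  0.46290063]
[0.46238884 0.04206293 0.28728093] 26.096233293592217 [ 0.43 -0.02 -0.6   1.77 -0.01  1.39 -0.14]
shift [6.000e-02 1.000e-02 1.523e+01] rot [ 0.   -0.   -0.05] rows 3.65185055830305 0.007571697970872868
```

```bash
python3 -m creep '[0,0,4,0,0,0,2.6, 0,0,8,0,0,0,2.6, 0,0,11,0,0,0,2.6, 0,0,13,0,0,0,2.6, 0,0,14.5,0,0,0,2.6, 0,0,15.2,0,0,0,2.6, 0,0,15.2,0,0,0,2.6]' 25
python3 -m creep '[0,0,0,0,0,0,1, 0,0,0,0,0,0,1, 0,0,0,0,0,0,1, 0,0,0,0,0,0,1, 0,0,0,0,0,0,1]' 25
python3 -c "
from h import *
c=.001
for t in (0,10,20,30,45,60,75,90,105,120,135,150,165,180):
    a=np.radians(t); r=-.105*np.cos(a); print(t,end=' '); go([.567+r,.042+.034*r+.0035,.143+.105*np.sin(a)-.008],2)"
```

```text
clock: 15.1
position: [0.4616, 0.042, 0.1341]
ee_rot: [1.0, 0.017, -0.001, -0.0]
ft_force: [0.3, -0.3, 0.4]
grip_width: 0.304
clock: 15.52
position: [0.4616, 0.0421, 0.1358]
ee_rot: [1.0, 0.017, -0.001, 0.0]
ft_force: [-5.8, 0.5, -1.9]
grip_width: 0.177
0 shift [0.04 0.02 0.08] rot [ 0.02  0.09 -0.02] rows 0.02181607219572391 0.013732223108907751
10 shift [ 0.2   0.02 -1.74] rot [ 0.02  0.09 -0.02] rows 0.4210476037645583 0.013732223108907751
20 shift [ 0.67  0.02 -3.51] rot [ 0.02  0.09 -0.02] rows 0.8576355567712792 0.013732223108907751
30 shift [ 1.44  0.02 -5.17] rot [ 0.02  0.09 -0.02] rows 1.2877670497223774 0.013732223108907751
45 shift [ 3.11  0.02 -7.35] rot [ 0.02  0.09 -0.02] rows 1.9136653905651346 0.013732223108907751
60 shift [ 5.28  0.02 -9.02] rot [ 0.02  0.09 -0.02] rows 2.506919339519106 0.013732223108907751
75 shift [  7.81   0.03 -10.08] rot [ 0.02  0.09 -0.02] rows 3.0573807545474803 0.013732223108907751
90 shift [ 10.53   0.03 -10.44] rot [ 0.02  0.09 -0.02] rows 3.5556218800553356 0.013732223108907751
105 shift [ 13.25   0.03 -10.08] rot [ 0.02  0.09 -0.02] rows 3.993095586314661 0.013732223108907751
120 shift [15.79  0.03 -9.04] rot [ 0.02  0.09 -0.02] rows 4.362284316627058 0.013732223108907751
135 shift [17.96  0.03 -7.37] rot [ 0.02  0.09 -0.02] rows 4.6568333887040305 0.013732223108907751
150 shift [19.64  0.03 -5.2 ] rot [ 0.02  0.09 -0.02] rows 4.8716653692766165 0.013732223108907751
165 shift [20.69  0.03 -2.67] rot [ 0.02  0.09 -0.02] rows 5.003072623988038 0.013732223108907751
180 shift [21.05  0.03  0.05] rot [ 0.02  0.09 -0.02] rows 5.048785567785288 0.013732223108907751
```

Bar is gripped (15 mm). First a test lift to 20°.

```bash
python3 -m creep '[0,0,-0.8,0,0,0,1, 0.2,0,-1.7,0,0,0,1, 0.4,0,-2.6,0,0,0,1, 0.7,0,-3.5,0,0,0,1, 0.7,0,-3.5,0,0,0,1]' 25
python3 - <<'E'
from h import *
q=camera('scene')
for n in ('lid_edge','front_bar','rear_bar'): print(n,[(np.round(d['at'],3),round(d['conf'],2)) for d in pinpoint(q,n)])
E
```

```text
clock: 15.93
position: [0.4673, 0.0423, 0.1721]
ee_rot: [1.0, 0.017, -0.003, 0.001]
ft_force: [-19.2, -1.6, 9.0]
grip_width: 0.173
lid_edge [(array([0.511, 0.001, 0.183]), 0.68)]
front_bar [(array([ 0.47 , -0.005,  0.174]), 0.94)]
rear_bar [(array([0.666, 0.006, 0.11 ]), 0.73)]
```

```bash
python3 -m creep '[0.35,0,-0.9,0,0,0,1, 0.75,0,-1.7,0,0,0,1, 1.25,0,-2.45,0,0,0,1, 1.8,0,-3.2,0,0,0,1, 2.4,0,-3.85,0,0,0,1, 3.1,0,-4.45,0,0,0,1, 3.8,0,-5,0,0,0,1, 4.6,0,-5.5,0,0,0,1, 4.6,0,-5.5,0,0,0,1]' 25
python3 - <<'E'
from h import *
q=camera('scene')
for n in ('lid_edge','front_bar','rear_bar'): print(n,[(np.round(d['at'],3),round(d['conf'],2)) for d in pinpoint(q,n)])
E
```

```text
clock: 16.88
position: [0.5153, 0.0444, 0.2309]
ee_rot: [1.0, 0.017, 0.0, 0.001]
ft_force: [-24.4, -2.0, 37.1]
grip_width: 0.172
lid_edge [(array([0.548, 0.002, 0.214]), 0.49)]
front_bar [(array([0.514, 0.003, 0.234]), 0.75), (array([0.57 , 0.002, 0.   ]), 0.54)]
rear_bar [(array([0.619, 0.003, 0.055]), 0.95)]
```

```bash
python3 - <<'E'
from h import *
q=camera('scene')
im=cv2.cvtColor(q['pixels'],cv2.COLOR_RGB2BGR)[150:240,190:310]; cv2.imwrite('pics/g.png',cv2.resize(im,(800,600)))
o=get_obs();print(o['ft_force'],o['torque'])
E
```

```text
[-21.49495594  -1.53083571  34.07947602] [-0.3854481   4.77672578  0.05352036]
```

View pics/g.png

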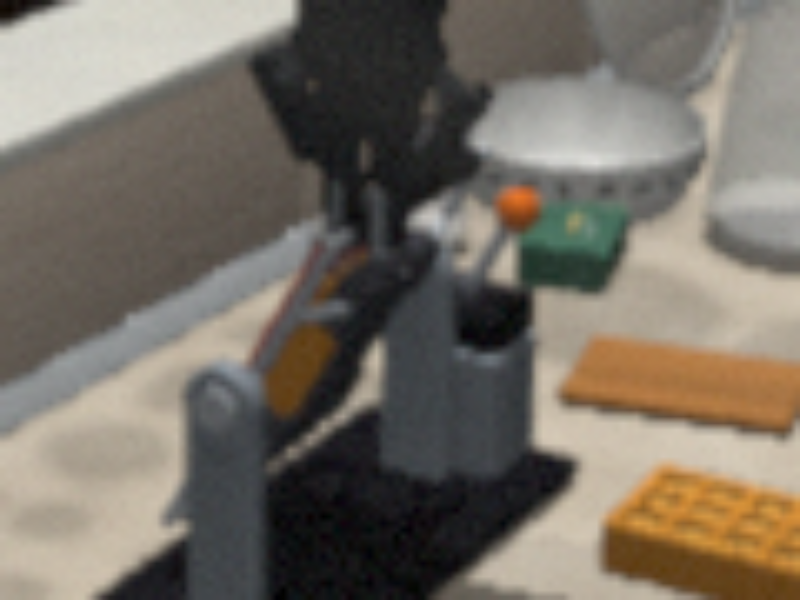

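The iron is at ~60° and shut with the waffle inside (265–335, 260–415); the fingers straddle the bar (345, 240), but with 35 N of strain. I'll open slightly into a cage, raise 8 mm, and push the rest.

```bash
python3 -m creep '[0,0,-0.3,0,0,0,2.4, 0,0,-0.8,0,0,0,2.4, 0,0,-0.8,0,0,0,2.4]'
python3 -m creep '[0.6,0,-0.2,0,0,0,2.4, 1.4,0,-0.6,0,0,0,2.4, 2.2,0,-0.9,0,0,0,2.4, 3,0,-1.1,0,0,0,2.4, 3.8,0,-1.3,0,0,0,2.4, 4.7,0,-1.4,0,0,0,2.4, 5.6,0,-1.4,0,0,0,2.4, 6.5,0,-1.4,0,0,0,2.4, 7.4,0,-1.3,0,0,0,2.4, 8.3,0,-1.1,0,0,0,2.4, 8.3,0,-1.1,0,0,0,2.4]'
python3 - <<'E'
from h import *
q=camera('scene')
for n in ('lid_edge','front_bar','rear_bar'): print(n,[(np.round(d['at'],3),round(d['conf'],2)) for d in pinpoint(q,n)])
E
```

```text
clock: 17.38
position: [0.5164, 0.044, 0.2358]
ee_rot: [1.0, 0.017, 0.002, 0.0]
ft_force: [0.3, -0.6, 0.3]
grip_width: 0.28
clock: 18.3
position: [0.5997, 0.0466, 0.2434]
ee_rot: [1.0, 0.017, -0.0, -0.0]
ft_force: [-0.3, 0.2, -0.3]
grip_width: 0.28
lid_edge [(array([0.605, 0.003, 0.209]), 0.75), (array([ 0.558, -0.007,  0.134]), 0.52)]
front_bar [(array([0.598, 0.006, 0.245]), 0.95)]
rear_bar [(array([ 0.536, -0.003,  0.045]), 0.68)]
```

```bash
python3 -m creep '[0.9,0,0.2,0,0,0,2.4, 1.8,0,0.5,0,0,0,2.4, 2.6,0,0.9,0,0,0,2.4, 3.4,0,1.4,0,0,0,2.4, 4.1,0,2,0,0,0,2.4, 4.1,0,2,0,0,0,2.4, 4.1,0,-2,0,0,0,2.4, 4.1,0,-5,0,0,0,0, 4.1,0,-5,0,0,0,0, 4.1,0,-5,0,0,0,0]'
python3 - <<'E'
from h import *
q=camera('scene')
for n in ('lid_edge','front_bar','rear_bar'): print(n,[(np.round(d['at'],3),round(d['conf'],2)) for d in pinpoint(q,n)])
o=get_obs();print(o['grip_width'])
for t in (130,140,150,160,170,180):
    a=np.radians(t); r=-.105*np.cos(a); print(t,end=' '); go([.568+r,.042+.034*r+.0035,.143+.105*np.sin(a)+.008+.015],2)
E
```

```text
clock: 19.33
position: [0.6404, 0.0484, 0.2964]
ee_rot: [1.0, 0.017, 0.002, -0.0]
ft_force: [0.6, 0.2, -1.0]
grip_width: -0.001
lid_edge [(array([0.631, 0.004, 0.185]), 0.67)]
front_bar [(array([0.642, 0.006, 0.222]), 0.77), (array([ 0.571,  0.003, -0.002]), 0.35)]
rear_bar [(array([0.493, 0.   , 0.065]), 0.75)]
0.003706010652866348
130 shift [-0.34 -0.    4.66] rot [ 0.02  0.09 -0.03] rows 1.1200857453152804 0.013895314712437592
140 shift [ 0.96 -0.    5.95] rot [ 0.02  0.09 -0.03] rows 1.4452598042614362 0.013895314712437592
150 shift [ 2.01 -0.    7.45] rot [ 0.02  0.09 -0.03] rows 1.8499188382049478 0.013895314712437592
160 shift [ 2.79 -0.    9.11] rot [ 0.02  0.09 -0.03] rows 2.2834710803816662 0.013895314712437592
170 shift [ 3.26 -0.   10.87] rot [ 0.02  0.09 -0.03] rows 2.7221974742429804 0.013895314712437592
180 shift [ 3.42 -0.   12.7 ] rot [ 0.02  0.09 -0.03] rows 3.153374552505794 0.013895314712437592
```

```bash
python3 -m creep '[0.6,0,3,0,0,0,0, 0.8,0,5,0,0,0,0, 1.3,0,6.2,0,0,0,0, 2,0,7.4,0,0,0,0, 2.5,0,8.3,0,0,0,0, 2.9,0,9.2,0,0,0,0, 3.1,0,10,0,0,0,0, 3.3,0,10.9,0,0,0,0, 3.4,0,11.8,0,0,0,0, 3.4,0,12.4,0,0,0,0, 3.4,0,12.4,0,0,0,0]'
python3 - <<'E'
from h import *
q=camera('scene')
for n in ('lid_edge','front_bar','rear_bar'): print(n,[(np.round(d['at'],3),round(d['conf'],2)) for d in pinpoint(q,n)])
E
```

```text
clock: 20.45
position: [0.682, 0.0496, 0.1744]
ee_rot: [1.0, 0.016, 0.011, -0.001]
ft_force: [36.6, 3.1, 4.3]
grip_width: -0.002
lid_edge [(array([0.64 , 0.004, 0.136]), 0.61), (array([ 0.506, -0.324,  0.002]), 0.54)]
front_bar [(array([0.671, 0.006, 0.164]), 0.58)]
rear_bar [(array([ 0.462, -0.006,  0.126]), 0.87)]
```

```bash
python3 -m creep '[0,0,-2,0,0,0,0, 0,0,-4,0,0,0,0, -0.9,0,-4,0,0,0,0, -0.9,0,-4,0,0,0,0]'
python3 - <<'E'
from h import *
q=camera('scene')
for n in ('lid_edge','front_bar','rear_bar'): print(n,[(np.round(d['at'],3),round(d['conf'],2)) for d in pinpoint(q,n)])
o=get_obs();print(o['position'],o['ft_force'])
im=cv2.cvtColor(q['pixels'],cv2.COLOR_RGB2BGR)[150:240,190:310]; cv2.imwrite('pics/i.png',cv2.resize(im,(800,600)))
E
```

```text
clock: 20.98
position: [0.664, 0.0493, 0.211]
ee_rot: [1.0, 0.017, 0.0, -0.0]
ft_force: [-0.3, -0.1, 0.2]
grip_width: 0.001
lid_edge [(array([0.641, 0.003, 0.149]), 0.71)]
front_bar [(array([0.668, 0.005, 0.18 ]), 0.93)]
rear_bar [(array([ 0.468, -0.006,  0.108]), 0.96)]
[0.66398872 0.04875044 0.20905686] [-1.32020777 -0.28315533 -0.23801067]
```

View pics/i.png

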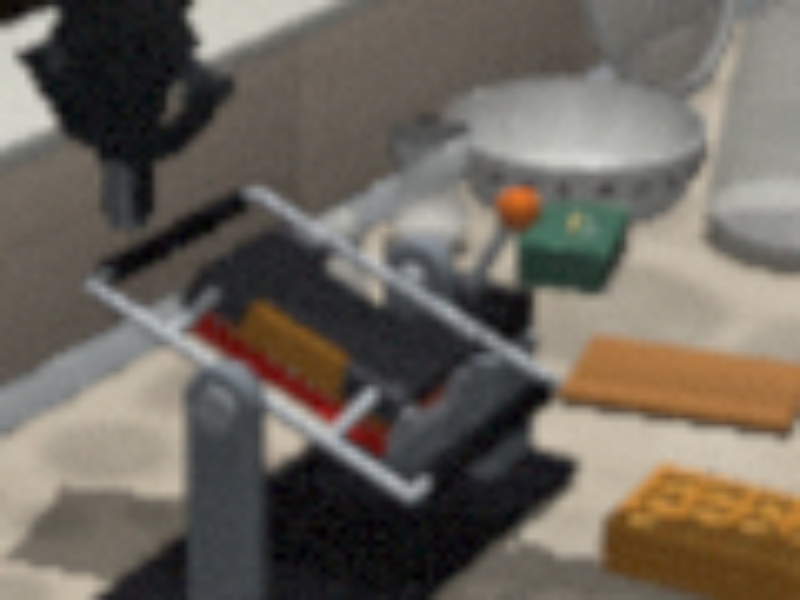

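The cradle is at about 160° with the waffle inside (245–345, 305–390), shut under the plate. The tip is now centred over the bar (110–240, 195–280).

```bash
python3 -m creep '[0.2,0,1,0,0,0,0, 0.3,0,1.8,0,0,0,0, 0.5,0,2.5,0,0,0,0, 0.7,0,3.2,0,0,0,0, 0.8,0,3.8,0,0,0,0, 0.8,0,4.4,0,0,0,0, 0.8,0,4.4,0,0,0,0]'
python3 - <<'E'
from h import *
q=camera('scene')
for n in ('lid_edge','front_bar','rear_bar'): print(n,[(np.round(d['at'],3),round(d['conf'],2)) for d in pinpoint(q,n)])
E
```

```text
clock: 21.77
position: [0.6717, 0.0492, 0.1644]
ee_rot: [1.0, 0.017, -0.001, 0.0]
ft_force: [-0.2, 0.7, -0.5]
grip_width: 0.001
lid_edge [(array([0.637, 0.005, 0.126]), 0.7), (array([ 0.714,  0.297, -0.001]), 0.49)]
front_bar [(array([0.673, 0.007, 0.147]), 0.66)]
rear_bar [(array([ 0.462, -0.002,  0.144]), 0.94)]
```

Nearly there. Press until the stop pushes back.

```bash
python3 -m creep '[0,0,0.3,0,0,0,0, 0,0,0.6,0,0,0,0, 0,0,0.8,0,0,0,0, 0,0,0.8,0,0,0,0, 0,0,0.8,0,0,0,0]'
```

```text
clock: 22.38
position: [0.6725, 0.0494, 0.1618]
ee_rot: [1.0, 0.017, 0.001, 0.0]
ft_force: [-10.7, -1.8, 24.0]
grip_width: -0.002
```

```bash
python3 - <<'E'
from h import *
q=camera('scene')
for n in ('lid_edge','front_bar','rear_bar','start_tip'): print(n,[(np.round(d['at'],3),round(d['conf'],2)) for d in pinpoint(q,n)])
E
```

```text
lid_edge [(array([0.638, 0.005, 0.124]), 0.66)]
front_bar [(array([0.673, 0.009, 0.146]), 0.61)]
rear_bar [(array([ 0.462, -0.004,  0.143]), 0.85)]
start_tip [(array([ 0.531, -0.133,  0.182]), 0.65)]
```

The cradle is at its stop (24 N, both bars at z ≈ 0.145) and the lid edge is where a shut lid should be. Next is the lever.

```bash
python3 -c "
from h import *
go([.47,-.135,.28],2)"
```

```text
shift [-20.85  17.75 -11.85] rot [ 0.04 -0.13 -0.04] rows 7.154117877509121 0.019463368519740263
```

```bash
python3 -m creep '[0,0,-3,0,0,0,0, 0,0,-7,0,0,0,0, 0,0,-11,0,0,0,0, -4,3,-12,0,0,0,0, -7,6,-12,0,0,0,0, -10,9,-12,0,0,0,0, -13,12,-12,0,0,0,0, -16,15,-12,0,0,0,0, -19,17,-12,0,0,0,0, -20.8,17.7,-12,0,0,0,0, -20.8,17.7,-10,0,0,0,0, -20.8,17.7,-7,0,0,0,0, -20.8,17.7,-4,0,0,0,0, -20.8,17.7,-2.2,0,0,0,0, -20.8,17.7,-2.2,0,0,0,0, -20.8,17.7,-2.2,0,0,0,0]'
python3 - <<'E'
from h import *
q=camera('scene')
for n in ('lid_edge','front_bar','rear_bar','start_tip'): print(n,[(np.round(d['at'],3),round(d['conf'],2)) for d in pinpoint(q,n)])
go([.572,-.133,.182],2)
E
```

```text
clock: 23.97
position: [0.4701, -0.1346, 0.1801]
ee_rot: [1.0, 0.017, -0.001, -0.0]
ft_force: [0.6, -0.4, 0.9]
grip_width: -0.0
lid_edge [(array([0.636, 0.002, 0.127]), 0.58)]
front_bar [(array([0.672, 0.008, 0.144]), 0.65)]
rear_bar [(array([ 0.463, -0.006,  0.144]), 0.97)]
start_tip [(array([ 0.532, -0.136,  0.178]), 0.46)]
shift [10.08  0.16 -0.02] rot [ 0.05 -0.12 -0.02] rows 2.4167471428659706 0.018024172050079074
```

```bash
python3 -m creep '[1.5,0,0,0,0,0,0, 3,0,0,0,0,0,0, 4.5,0,0,0,0,0,0, 6,0,0,0,0,0,0, 7.5,0,0,0,0,0,0, 9,0,0,0,0,0,0, 10,0,0,0,0,0,0, 10.4,0,0,0,0,0,0, 10.4,0,0,0,0,0,0]'
python3 - <<'E'
from h import *
q=camera('scene')
for n in ('start_tip',): print(n,[(np.round(d['at'],3),round(d['conf'],2)) for d in pinpoint(q,n)])
E
```

```text
clock: 24.97
position: [0.5719, -0.1314, 0.1805]
ee_rot: [1.0, 0.017, -0.004, 0.0]
ft_force: [-18.6, 1.4, 10.6]
grip_width: 0.001
start_tip [(array([ 0.598, -0.134,  0.18 ]), 0.5)]
```

Lever at its stop (19 N, ball at x 0.598; 0.596 expected). Retract and check.

```bash
python3 -m creep '[-2,0,0,0,0,0,0, -4,0,0,0,0,0,0, -8,0,-1,0,0,0,0, -11,0,-4,0,0,0,0, -13,6,-8,0,0,0,0, -13,10,-12,0,0,0,0, -13,14,-12,0,0,0,0, -13,17,-12,0,0,0,0, -13,17,-12,0,0,0,0, -13,17,-12,0,0,0,0]'
python3 - <<'E'
from h import *
q=camera('scene')
for n in ('lid_edge','front_bar','rear_bar','start_tip','waffle','mug','tub','salt_shaker'): print(n,[(np.round(d['at'],3),round(d['conf'],2)) for d in pinpoint(q,n)][:3])
im=cv2.cvtColor(q['pixels'],cv2.COLOR_RGB2BGR)[150:240,190:310]; cv2.imwrite('pics/j.png',cv2.resize(im,(800,600)))
E
```

```text
clock: 25.9
position: [0.4489, -0.3122, 0.3019]
ee_rot: [1.0, 0.013, 0.001, 0.002]
ft_force: [-0.3, 0.3, -0.4]
grip_width: -0.001
lid_edge [(array([0.635, 0.006, 0.127]), 0.55)]
front_bar [(array([0.671, 0.006, 0.143]), 0.81)]
rear_bar [(array([ 0.462, -0.006,  0.142]), 0.72)]
start_tip [(array([ 0.594, -0.135,  0.178]), 0.41), (array([ 0.564, -0.001,  0.146]), 0.35)]
waffle [(array([ 0.352, -0.517,  0.001]), 0.71), (array([0.674, 0.006, 0.141]), 0.66), (array([ 0.36 , -0.129,  0.002]), 0.56)]
mug [(array([0.536, 0.313, 0.003]), 0.81)]
tub [(array([0.718, 0.295, 0.001]), 0.86)]
salt_shaker [(array([ 0.736, -0.265,  0.002]), 0.57)]
```

View pics/j.png

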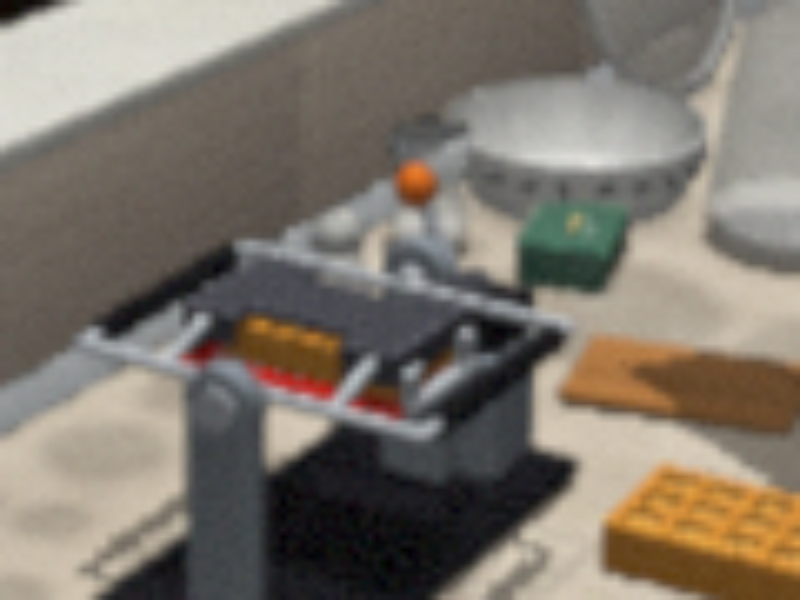

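The iron is level and upside down, lid shut, with the waffle visible inside (240–450, 320–400). The lever ball leans to the rear (415, 182), and the bystanders have not moved.

```bash
python3 -c "
from h import *
print(get_obs()['joint_velocities'].round(3),hand_in())"
```

```text
the job is handed in; nothing more can be done
[ 0.002  0.003  0.003 -0.002  0.001 -0.002  0.001] None
```

The job is handed in at about 26 s on the clock (limit 72 s). The hand-in gives no verdict, so the results below are my own last checks.

I laid the 110 x 60 mm waffle flat between the rims and pushed the lid shut until it resisted with 32 N. I then turned the iron over to its stop (24 N) and pushed the start lever back to its stop (19 N).

**Last checks:**
- **Cradle:** both bars are at z ≈ 0.143, so the iron is level upside down.
- **Lid:** its edge is at z ≈ 0.127, against 0.124 for fully shut, which is within the measuring error.
- **Waffle:** the last picture shows it inside the shut iron. I did not measure its exact position after the turn.
- **Lever:** the ball is at x ≈ 0.594–0.598, against about 0.596 expected for fully on.
- **Bystanders:** the mug, tub and salt shaker are within about 5 mm of where they started. The arm is clear of everything.

**What went wrong on the way:**
- **Strained grip:** at about 60° the grip on the front bar built up a 35–40 N force, so I opened the fingers slightly and pushed the bar instead.
- **Slip at 170°:** the fingertip slid off the bar and the cradle swung back to about 160°. I recentred and pressed it down to the stop.

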